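# Uncover a tartlet mould and hold its underside up to the inspection camera

### The job

One of the two fluted tartlet moulds is covered by the blue lid: take the lid off and set it down, knob up, on the round cork trivet, without dropping it. Then pick up the mould that was covered and hold it in the air over the small inspection camera, its underside facing the lens squarely, centred on the lens axis and 150 mm away from the lens. Finish while still holding it there, motionless, without having touched the camera or shifted the other mould, the ramekin, the jar or the ring cutter.

Things in the scene. Friction and masses are not known exactly. Their poses are not given: they have to be found in the camera images.
- mould: Fluted aluminium tartlet mould, the one with the blue lid on it at the start, about 30 g, loose, upright and open at the top: 56 mm across the rim, 50 mm across the base, 30 mm high (sides almost vertical above 8 mm), wall 3 mm. Origin: centre of its underside; z points up out of its mouth. It may be gripped across its outside. It stands on the counter (z = 0) in one of four places.
- lid: Loose blue plastic lid, about 40 g: disc 76 mm across, 5 mm thick; below it a plug 38 mm across, 4 mm deep; above it a round knob 20 mm across, 28 mm tall. Origin: centre of the plug's underside, z up through the knob; disc top 9 mm, knob top 37 mm above it. At the start it rests, not fastened, on the mould's rim, plug in the mouth, origin 26 mm above the mould's.
- trivet: Fixed round cork trivet, 130 mm across, 6 mm thick, lying on the counter; origin: centre of its underside.
- camera: Small fixed inspection camera, under 120 mm high: black base 90 x 100 x 12 mm, two aluminium cheeks, and between them a round head 70 mm across, 32 mm deep (white ring light, dark lens). Origin: centre of the base's underside, z up. The head hinges about y, 85 mm above the origin, and leans 0.25 to 0.45 rad from straight up to the base's -x side (robot side); it stays so unless bumped.
- lens (a point): Centre of the lens glass on the front face of the camera head, 22 mm in front of the head's hinge; its z axis is the optical axis and points out of the lens (up and leaning to the robot's side).
- focus (a point): Point in the air 150 mm in front of the lens on the optical axis: where the centre of the mould's underside is to be held. Same axes as lens, z points away from the lens; the mould's z axis should point the same way.
- mould_b: The second tartlet mould, bare, same shape and size as the covered one. Leave it alone. Origin: centre of its underside.
- ramekin: Glass ramekin, 70 mm across, 40 mm high, loose. Leave it alone. Origin: centre of its underside. The covered mould, the bare mould, the ramekin and the trivet share four places in a row across the counter, shuffled.
- jar: Amber glass jar with steel cap, 60 mm across, 90 mm high, loose, beyond the row, left of the camera. Leave it alone. Origin: centre of its underside.
- cutter: Steel ring cutter, 70 mm across, 45 mm high, loose, beyond the row, right of the camera. Leave it alone. Origin: centre of its underside.
Things that resemble listed ones, but are neither listed nor needed, are in the scene too. Of the things like the lid, leave any that is turquoise; of the rest the smaller one is meant. Of the things that look like the trivet, take the one that is farthest from the robot's base at the start.

How it is judged:
By the outcome, as a careful person would: the job done as asked, in the order asked, and still so for the second after the job is handed in, while the arm keeps its last pose, push and grip.
It also fails if it takes over 64 s, if anything falls off the work surface, if the arm or the gripper's body presses on something with over 40 N, if the wrist force passes 120 N, or if a joint passes its speed limit or range.

### The arm

A 6-joint arm with a two-finger parallel gripper is mounted at the origin on the work surface. World frame = base frame: x ahead of the robot, y to its left, z up, the work surface at z = 0. Lengths are in m, angles in degrees, forces in N, time in s.
With the tool pointing down it reaches from about 0.25 to 0.725 m from the base axis. Payload 9.7 kg.
Tool frame: the origin (TCP) lies between the finger pads; the fingertips stand 19 mm ahead of it and the grasp point (between the pads) is the TCP; z points along the fingers, y is the line along which they close (so a half turn about z gives the same grasp; the last joint's range is limited). The gripper opens to 85 mm and grips with 20 to 120 N. Pads are 22 mm wide; open, the fingers measure 114 mm over their backs; the gripper's body (76 mm by 85 mm) begins 54 mm behind the grasp point. The pads swing forward as they close: fully open they stand 13 mm farther back than shut.
Start: joints at [-77.12, 4.979, 10.078, 95.1, 0, 90], TCP at [0.123, -0.536, 0.25] pointing down, gripper open.
Joint ranges: [-179.16, 179.16], [-48.56, 103.87], [-65.8, 70.77], [-126.05, 130.52], [-82.76, 87.17], [-180, 180]. Speed limits (degrees/s): [127.2, 127.2, 147.25, 180, 180, 180].

### API

Orientations are given as [roll, pitch, yaw] about the fixed x, y, z axes, in that order (R = Rz(yaw) Ry(pitch) Rx(roll)).
In Python, from workcell import telemetry, camera, calibration, workorder gives the robot as it stands.
- The arm moves only by the tool play_rows, never from a script. Its argument "increments" is a list of rows, each a list of 3 entries, a list of its own where there are three numbers: the shift along the tool's x, y, z in mm, then the turn, a rotation vector about the tool's x, y, z in degrees, then the closure, from 0 (fully open) to 1 (shut). In form: [[[x, y, z], [ax, ay, az], jaw], ...]. A call has 1 to 20 rows; each row is the pose to reach, as a shift and turn from the pose commanded when the call began, along the tool's axes at that moment; what a row does not reach only later rows make up. A row lasts 1/10 s, in which the tool goes at most 50 mm and 8.59 degrees, less where a joint would pass 70% of its speed; a pose out of reach is approached as far as the arm can. A call with a gripper value outside its range is refused whole. The fingers move at their own pace and stop on an object; "grip_force" is the grip in N (left out, the last holds). Time passes only in rows, so rows that repeat a pose let the fingers close. It gives the time, the measured TCP pose, the force, the opening and the grip force at its end, in the units of the state.
- telemetry.get_obs(): the state, without advancing time (a new reading comes with each control period).
- camera(name): name is "scene" or "top" or "wrist"; returns (picture, depth): 384x512x3 uint8, red, green, blue; 384x512 float32, m along the optical axis (not along the pixel's ray), 0 where there is no reading.
- calibration(name): a dict with "vertical_fov" (degrees; the focal length in pixels is half the picture's height over the tangent of half this angle, whatever the lens; pixels are square), "cx", "cy" (the principal point, pixels), "rvec" (rotation vector, rad) and "tvec" (3), from world to camera coordinates, as OpenCV has them; the wrist camera has in their place "hand_eye" (4x4, takes a point from camera to tool coordinates, whose origin is the TCP and whose axes are the flange's). Camera axes: x right, y down, z forward; pixel columns grow to the right and rows downward; lengths in m; the calibration is good to about 2 mm. The wrist camera is an equidistant fisheye: a pixel r from the principal point sees the ray r / f radians off the axis. A picture is of the moment at which its call begins: read the wrist's pose just before it. calibration takes no time and is no camera call.
- workorder.job_done(): hands the job in; it is judged then, once.
The state is a dict: "time": time; "q": joint angles; "qd": joint speeds; "joint_efforts": joint torques, N m; "ee_pos": TCP position; "tcp_rot": TCP orientation; "wrist_force": force on the tool from outside, world axes, zero at the start; "torque": the same for the moment, N m; "opening": finger opening in m; "grasp_force": force on a finger pad.
Only numpy, scipy, OpenCV 4.12 (cv2) and the standard library are available. Lean on these libraries where they do the work, as an engineer would, in place of code of your own. Each camera call takes 0.05 s, during which the arm holds its last target. There are 200 camera calls.

## Working session

There is one attempt and no reset: what is moved stays moved. The work goes in short steps, Python scripts to look and compute and a tool call to move; the robot and the scene stay as the last step left them, time stands still between calls to the robot, and variables do not carry over. Pictures are saved under pics/ and viewed, at most 10 in all, crops included, and the job is handed in when it is done.

Besides the shell and the picture viewer there is one more tool, called as a command line: name --argument value ..., lists and objects as JSON in quotes. play_rows: Moves the arm, as the interface text tells. Its arguments: {"type":"object","properties":{"increments":{"type":"array"},"grip_force":{"type":"number"}},"required":["increments"]}

```bash
mkdir -p pics; cat > h.py <<'E'
import numpy as np, cv2
from scipy.spatial.transform import Rotation as R
from workcell import telemetry, camera, calibration, workorder
def K(name):
    c=calibration(name); f=192/np.tan(np.radians(c["vertical_fov"])/2); return c,f
def tool():
    o=telemetry.get_obs(); return R.from_euler('xyz',o["tcp_rot"],degrees=True).as_matrix(),np.array(o["ee_pos"])
def rays(name,uv,pose=None):
    c,f=K(name); uv=np.atleast_2d(uv).astype(float)
    d=(uv-[c["cx"],c["cy"]])/f
    if name=="wrist":
        r=np.linalg.norm(d,axis=1,keepdims=True)+1e-12
        v=np.hstack([np.sin(r)*d/r,np.cos(r)]); H=np.array(c["hand_eye"]); Rt,p=pose
        return Rt@H[:3,3]+p,(Rt@H[:3,:3]@v.T).T
    v=np.hstack([d,np.ones((len(d),1))]); Rw=cv2.Rodrigues(np.array(c["rvec"],float))[0]; t=np.array(c["tvec"],float).ravel()
    return -Rw.T@t,(Rw.T@v.T).T
def plane(name,uv,z,pose=None):
    o,d=rays(name,uv,pose); return o+d*((z-o[2])/d[:,2])[:,None]
def cloud(name,depth,uv,pose=None):
    uv=np.atleast_2d(uv); z=depth[uv[:,1].astype(int),uv[:,0].astype(int)]
    o,d=rays(name,uv,pose)
    if name=="wrist":
        H=np.array(K(name)[0]["hand_eye"]); ax=pose[0]@H[:3,2]; return o+d*(z/(d@ax))[:,None]
    return o+d*z[:,None]
E
python3 - <<'E'
from h import *
print(telemetry.get_obs())
for n in ("top","scene"):
    im,d=camera(n); cv2.imwrite(f"pics/{n}0.png",cv2.resize(im[:,:,::-1],(800,600),interpolation=cv2.INTER_CUBIC)); np.savez(f"{n}0.npz",im=im,d=d); print(rays(n,[[256,192]]),calibration(n))
print(calibration("wrist"))
E
```

```text
{'time': 0.0, 'q': array([-7.71205450e+01,  5.01092944e+00,  1.00337589e+01,  9.50987466e+01,
        8.47181725e-04,  9.00002187e+01]), 'qd': array([ 0.00667363,  0.0144397 ,  0.00168073, -0.0037347 , -0.05586086,
        0.02103301]), 'joint_efforts': array([-2.12218383e-04, -5.20379877e+01,  4.64811838e+01,  1.57503696e-02,
       -8.62567276e-05, -3.02460580e-05]), 'ee_pos': array([ 0.12255399, -0.53596428,  0.24957846]), 'tcp_rot': array([-1.79924083e+02, -8.46891231e-04,  1.28792352e+01]), 'wrist_force': array([-0.12315054, -0.64634521,  0.37468606]), 'torque': array([ 0.00907241, -0.01754545,  0.04205089]), 'grasp_force': 0.0, 'opening': 0.08525955724169214}
(array([ 0.38291224, -0.058548  ,  1.44591821]), array([[ 1.15956920e-01, -4.83634893e-04, -9.93428352e-01]])) {'vertical_fov': 56.55585452027092, 'cx': 249.3609471755304, 'cy': 192.12380168168755, 'rvec': array([ 2.11926026, -2.18460023,  0.10365084]), 'tvec': array([-0.01608735,  0.54907225,  1.39247621])}
(array([ 1.18144404, -0.093605  ,  1.13500291]), array([[-0.56263837,  0.03784539, -0.82603089]])) {'vertical_fov': 48.04797524121581, 'cx': 263.064032037671, 'cy': 195.11559031804148, 'rvec': array([ 1.94207967,  1.80052683, -0.53650531]), 'tvec': array([-0.0133533 , -0.35045334,  1.60306196])}
{'vertical_fov': 65.70646984690485, 'cx': 258.551628500288, 'cy': 192.6151412373678, 'hand_eye': array([[ 1.92969742e-03, -9.54038028e-01, -2.99679359e-01,
         7.70766861e-02],
       [ 9.99997826e-01,  1.60410094e-03,  1.33249058e-03,
         5.95349759e-04],
       [-7.90530748e-04, -2.99681278e-01,  9.54039049e-01,
        -1.24791939e-01],
       [ 0.00000000e+00,  0.00000000e+00,  0.00000000e+00,
         1.00000000e+00]])}
```

View pics/top0.png

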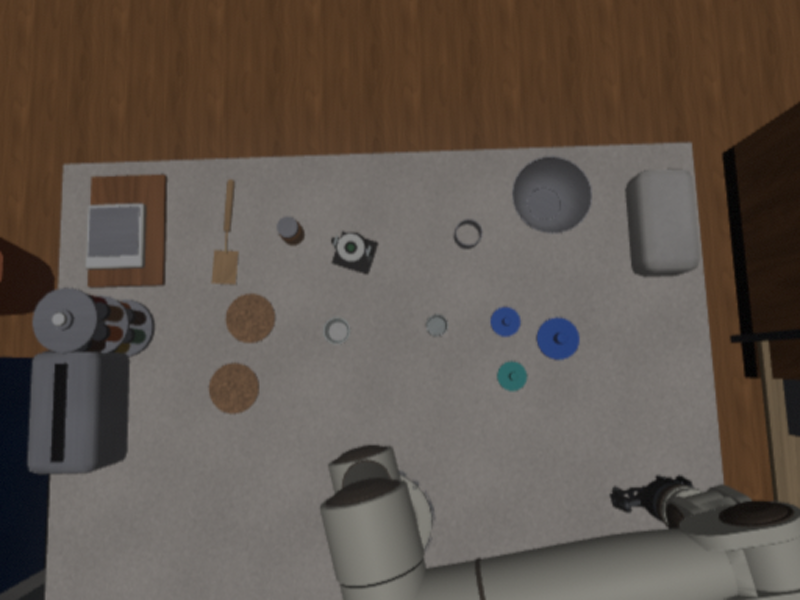

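View pics/scene0.png

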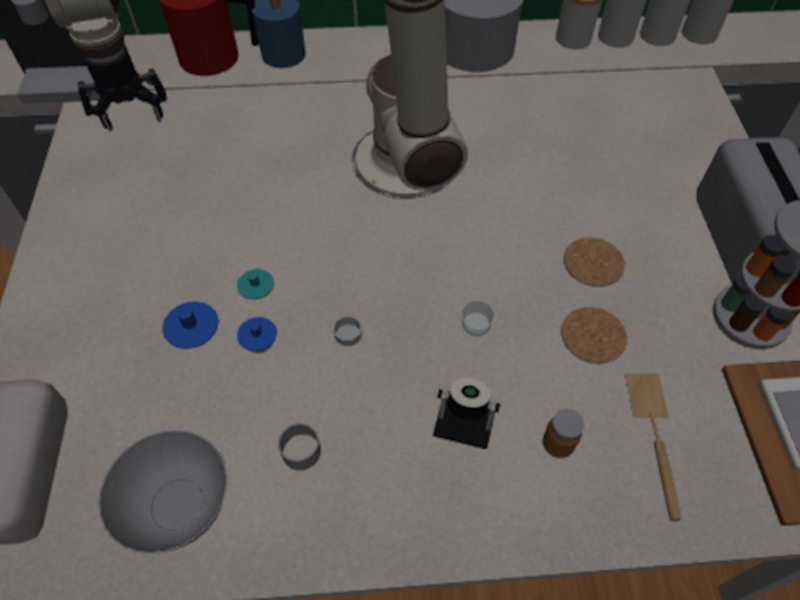

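Top view: the lids are small blue (505,322), larger blue (558,339) and turquoise (512,376). The trivets are at (250,318) and (234,388). I also see the bare mould (437,326), ramekin (337,330), camera (353,250), jar (289,229) and cutter (467,234). The lid that fits is the smaller non-turquoise one at (505,322). I'll confirm the trivet by distance.

```bash
python3 - <<'E'
from h import *
def blobs(n,lo,hi,z,amin=60):
    s=np.load(f"{n}0.npz"); hsv=cv2.cvtColor(s["im"],cv2.COLOR_RGB2HSV)
    m=cv2.inRange(hsv,np.array(lo),np.array(hi)); m=cv2.morphologyEx(m,cv2.MORPH_CLOSE,np.ones((5,5)))
    for c in cv2.findContours(m,cv2.RETR_EXTERNAL,cv2.CHAIN_APPROX_NONE)[0]:
        if cv2.contourArea(c)<amin: continue
        P=plane(n,c[:,0,:],z); (e,ax,_)=cv2.fitEllipse((P[:,:2]*1000).astype(np.float32))
        print(n,"px",c[:,0].mean(0).round(),"ctr",np.round(e,1),"ax",np.round(ax,1),"dist",round(np.hypot(*e)))
for n in ("top","scene"):
    print("lids");blobs(n,(80,100,40),(130,255,255),0.033)
    print("cork");blobs(n,(5,70,60),(18,200,255),0.006,300)
a=np.load("top0.npz")["im"][:,:,::-1]
t=cv2.resize(a[185:260,120:390],None,fx=2.9,fy=2.9,interpolation=cv2.INTER_CUBIC)
b=np.load("scene0.npz")["im"][:,:,::-1]; u=cv2.resize(b[160:250,95:365],None,fx=2.9,fy=2.9,interpolation=cv2.INTER_CUBIC)
cv2.imwrite("pics/crop.png",np.vstack([t,u])); print(t.shape)
# head & other objs
for n in ("top","scene"):
    s=np.load(f"{n}0.npz"); sc=1.5625
E
```

```text
lids
top px [327. 240.] ctr [ 349.5 -331.5] ax [65.6 66.5] dist 482
top px [357. 216.] ctr [ 439.3 -451.8] ax [ 99.7 101.8] dist 630
top px [323. 206.] ctr [ 485.9 -322.1] ax [68.9 71.2] dist 583
cork
top px [149. 248.] ctr [338.4 376.5] ax [121.7 122.9] dist 506
top px [ 12. 215.] ctr [487.2 940.8] ax [110.2 136.2] dist 1059
top px [160. 203.] ctr [517.5 333.6] ax [121.8 123.7] dist 616
top px [ 84. 148.] ctr [763. 671.] ax [239.4 322.8] dist 1016
top px [298. 107.] ctr [760.7 -81.6] ax [1632.9 2128.9] dist 765
lids
scene px [164. 213.] ctr [ 488.  -322.8] ax [70.8 74.3] dist 585
scene px [121. 208.] ctr [ 457.2 -451.2] ax [101.7 103.2] dist 642
scene px [163. 181.] ctr [ 369.5 -331.8] ax [67.3 69.8] dist 497
scene px [178.  19.] ctr [-489.8 -308.6] ax [119.6 332.3] dist 579
cork
scene px [339. 376.] ctr [991.1 515.5] ax [  45.5 1294.9] dist 1117
scene px [420. 281.] ctr [718.9 395. ] ax [ 64.2 283.5] dist 820
scene px [493. 273.] ctr [732.3 620.8] ax [147.6 303.7] dist 960
scene px [380. 214.] ctr [519.7 332.5] ax [124.2 126. ] dist 617
scene px [380. 167.] ctr [340.4 374.7] ax [124.1 126.5] dist 506
(218, 783, 3)
```

View pics/crop.png

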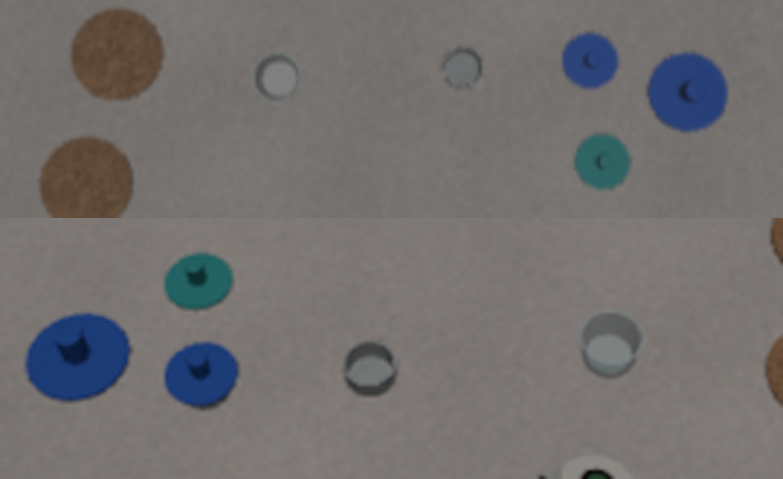

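The crop confirms it. The small blue lid (crop 590,60 and 200,373) sits raised on a mould: both views agree at rim height, while the large blue and turquoise lids lie flat. The meant trivet is the upper one (crop 117,54), 616 mm from the base against 506 mm for the other.

```bash
cat >> h.py <<'E'
def go(p,Rm=None,yaw=0):
    """print move in tool axes (mm, deg rotvec) from the current (commanded~measured) pose"""
    Rt,q=tool(); Rm=R.from_euler('xyz',[180,0,yaw],degrees=True).as_matrix() if Rm is None else Rm
    print("shift",(Rt.T@(np.array(p)-q)*1000).round(1),"turn",np.degrees(R.from_matrix(Rt.T@Rm).as_rotvec()).round(2))
E
python3 -c "
from h import *
go([.487,-.322,.16])"
```

```text
shift [ 403.  -127.3   89.8] turn [-6.000e-02  1.000e-02  1.288e+01]
```

play_rows --increments '[[[403, -127, 90], [0, 0, 12.9], 0], [[403, -127, 90], [0, 0, 12.9], 0], [[403, -127, 90], [0, 0, 12.9], 0], [[403, -127, 90], [0, 0, 12.9], 0], [[403, -127, 90], [0, 0, 12.9], 0], [[403, -127, 90], [0, 0, 12.9], 0], [[403, -127, 90], [0, 0, 12.9], 0], [[403, -127, 90], [0, 0, 12.9], 0], [[403, -127, 90], [0, 0, 12.9], 0], [[403, -127, 90], [0, 0, 12.9], 0], [[403, -127, 90], [0, 0, 12.9], 0], [[403, -127, 90], [0, 0, 12.9], 0], [[403, -127, 90], [0, 0, 12.9], 0]]' --grip_force 30

```text
time: 1.4
ee_pos: [0.4864, -0.3234, 0.1608]
tcp_rot: [180.0, -0.0, -0.1]
wrist_force: [0.8, 0.1, -0.6]
opening: 0.0855
grasp_force: 0.0
```

```bash
cat > lid.py <<'E'
from h import *
import sys
zt=float(sys.argv[1]) # disc top height
P=tool(); im,d=camera("wrist"); cv2.imwrite(sys.argv[2],im[:,:,::-1])
m=cv2.inRange(cv2.cvtColor(im,cv2.COLOR_RGB2HSV),np.array((105,120,30)),np.array((130,255,255)))
m=cv2.morphologyEx(m,cv2.MORPH_CLOSE,np.ones((9,9)))
ys,xs=np.nonzero(m); C=cloud("wrist",d,np.c_[xs,ys],P); print("tool",P[1].round(4),"z pct",np.percentile(C[:,2],[5,50,95,99.5]).round(4))
for c in cv2.findContours(m,cv2.RETR_EXTERNAL,cv2.CHAIN_APPROX_NONE)[0]:
    if cv2.contourArea(c)<300: continue
    p=plane("wrist",c[:,0],zt,P); e=cv2.fitEllipse((p[:,:2]*1000).astype(np.float32)); print("px",c[:,0].mean(0).round(),"disc",np.round(e[0],1),np.round(e[1],1))
k=C[C[:,2]>zt+.018]; print("knob pts",len(k),k.mean(0).round(4) if len(k) else "")
E
python3 lid.py 0.035 pics/w1.png; python3 -c "
from h import *
print(telemetry.get_obs())"
```

```text
tool [ 0.4864 -0.3234  0.1608] z pct [0.0132 0.0354 0.0566 0.163 ]
px [382. 221.] disc [ 454.5 -449.4] [ 89.4 100.8]
px [258. 189.] disc [ 486.8 -323.4] [73.7 74.1]
knob pts 1041 [ 0.4712 -0.3833  0.0695]
{'time': 1.45, 'q': array([-3.36137792e+01,  8.73034041e+00,  4.29367421e+00,  8.55255769e+01,
       -5.26288616e-03,  1.46500569e+02]), 'qd': array([ 0.15003525,  0.01795245,  0.01035739, -0.08007183,  0.07569961,
        0.08116909]), 'joint_efforts': array([ 3.30645125e-01, -5.64449894e+01,  4.69796312e+01, -4.55376925e-03,
        7.22986952e-03, -6.11288662e-03]), 'ee_pos': array([ 0.48639547, -0.32335835,  0.16079164]), 'tcp_rot': array([ 1.79974772e+02, -2.85804069e-02, -1.14343685e-01]), 'wrist_force': array([-0.46143239, -0.48099488, -0.16910474]), 'torque': array([ 0.01174061,  0.05665708, -0.04107432]), 'grasp_force': 0.0, 'opening': 0.08573289178465447}
```

View pics/w1.png

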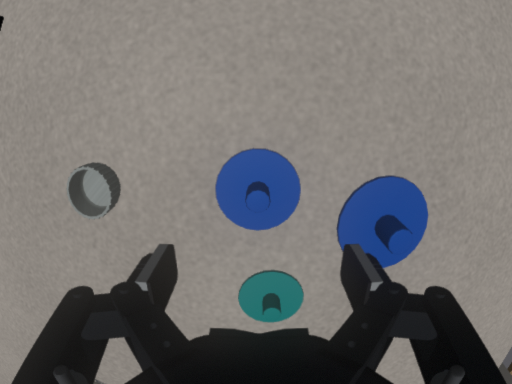

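The wrist view shows the small blue lid centred at (258,189) between the fingers, with its knob at (258,199). The measured disc is 74 mm across at the mould-rim height, and the bare mould is at (95,190). The tool is already centred, so I'll descend 103 mm and grip the knob.

play_rows --increments '[[[0, 0, 40], [0, 0, 0], 0], [[0, 0, 75], [0, 0, 0], 0], [[0, 0, 95], [0, 0, 0], 0.2], [[0, 0, 103], [0, 0, 0], 0.4], [[0, 0, 103], [0, 0, 0], 0.5], [[0, 0, 103], [0, 0, 0], 1], [[0, 0, 103], [0, 0, 0], 1], [[0, 0, 103], [0, 0, 0], 1], [[0, 0, 103], [0, 0, 0], 1], [[0, 0, 103], [0, 0, 0], 1], [[0, 0, 103], [0, 0, 0], 1], [[0, 0, 103], [0, 0, 0], 1]]' --grip_force 30

```text
time: 2.65
ee_pos: [0.4878, -0.3231, 0.059]
tcp_rot: [179.9, -0.1, -0.0]
wrist_force: [-1.1, -0.4, 7.4]
opening: 0.0189
grasp_force: 30.0
```

play_rows --increments '[[[0, 0, -3], [0, 0, 0], 1], [[0, 0, -10], [0, 0, 0], 1], [[0, 0, -25], [0, 0, 0], 1], [[0, 0, -50], [0, 0, 0], 1], [[0, 0, -80], [0, 0, 0], 1], [[0, 0, -90], [0, 0, 0], 1], [[0, 0, -90], [0, 0, 0], 1], [[0, 0, -90], [0, 0, 0], 1]]'

```text
time: 3.45
ee_pos: [0.487, -0.3224, 0.1466]
tcp_rot: [-180.0, 0.0, -0.0]
wrist_force: [0.4, -0.3, -0.6]
opening: 0.0188
grasp_force: 29.4
```

```bash
python3 - <<'E'
from h import *
P=tool(); im,d=camera("wrist"); cv2.imwrite("pics/w2.png",im[:,:,::-1])
go([.5185,.333,.15],yaw=60)
print(P[1],telemetry.get_obs()["opening"],telemetry.get_obs()["wrist_force"])
# disc plane from depth
m=cv2.inRange(cv2.cvtColor(im,cv2.COLOR_RGB2HSV),np.array((105,120,30)),np.array((130,255,255)))
n,l,st,ce=cv2.connectedComponentsWithStats(m); print(st[st[:,4]>300],ce[st[:,4]>300])
for i in range(1,n):
    if st[i,4]<300: continue
    ys,xs=np.nonzero(cv2.erode((l==i).astype(np.uint8),np.ones((5,5)))); 
    if len(xs)<50: continue
    C=cloud("wrist",d,np.c_[xs,ys],P); C=(C-P[1])@P[0]; print(i,np.percentile(C,[5,50,95],axis=0).round(4).tolist())
    md=np.median(C[:,2]);C=C[abs(C[:,2]-md)<.006]; q=C.mean(0); print("normal tool",np.linalg.svd(C-q,full_matrices=False)[2][2].round(3))
E
```

```text
shift [  31.5 -655.2   -3.4] turn [-9.000e-02  5.000e-02 -6.002e+01]
[ 0.48701121 -0.32239899  0.14660298] 0.01868124548897188 [-1.06516675 -0.25723343 -1.63799908]
[[     0      0    512    384 180077]
 [   342    181     93     95   6755]
 [   193    182    132    118   9570]] [[250.33859405 187.81805561]
 [387.68319763 227.71176906]
 [258.61912226 233.18087774]]
1 [[-0.0832, 0.0931, 0.0926], [-0.0362, 0.1274, 0.1324], [-0.0016, 0.1744, 0.1335]]
normal tool [0.002 0.    1.   ]
2 [[-0.0101, -0.0289, -0.0053], [0.0106, 0.0009, 0.0226], [0.0313, 0.0303, 0.0238]]
normal tool [-0.002 -0.003  1.   ]
```

View pics/w2.png

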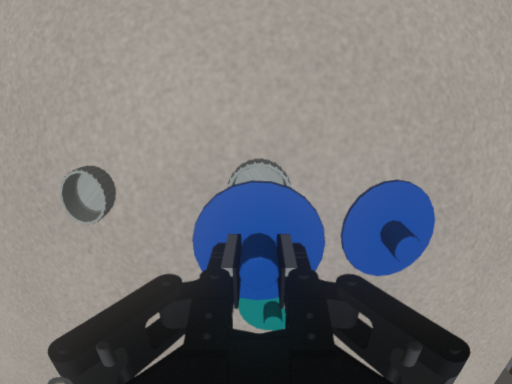

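The lid is held level at (258,233), with the disc top 23 mm ahead of the TCP. The uncovered mould stayed in place at (260,178). Now I'll carry the lid to the trivet.

play_rows --increments '[[[1, -15, -3], [0, 0, -2], 1], [[2, -42, -3], [0, 0, -5], 1], [[4, -80, -3], [0, 0, -8], 1], [[6, -120, -3], [0, 0, -12], 1], [[8, -160, -3], [0, 0, -16], 1], [[10, -200, -3], [0, 0, -20], 1], [[12, -240, -3], [0, 0, -24], 1], [[14, -280, -3], [0, 0, -28], 1], [[16, -320, -3], [0, 0, -32], 1], [[18, -360, -3], [0, 0, -36], 1], [[20, -400, -3], [0, 0, -40], 1], [[22, -440, -3], [0, 0, -44], 1], [[24, -480, -3], [0, 0, -48], 1], [[26, -520, -3], [0, 0, -51], 1], [[28, -560, -3], [0, 0, -54], 1], [[30, -595, -3], [0, 0, -57], 1], [[31, -625, -3], [0, 0, -59], 1], [[31, -645, -3], [0, 0, -60], 1], [[31, -655, -3], [0, 0, -60], 1], [[31, -655, -3], [0, 0, -60], 1]]'

```text
time: 5.5
ee_pos: [0.5179, 0.3331, 0.1498]
tcp_rot: [-180.0, 0.0, 60.0]
wrist_force: [0.0, -0.1, -0.6]
opening: 0.0189
grasp_force: 29.4
```

```bash
python3 - <<'E'
from h import *
P=tool(); im,d=camera("wrist"); cv2.imwrite("pics/w3.png",im[:,:,::-1])
o=telemetry.get_obs();print(o["ee_pos"],o["tcp_rot"],o["opening"],o["q"].round(1))
m=cv2.inRange(cv2.cvtColor(im,cv2.COLOR_RGB2HSV),np.array((5,70,50)),np.array((20,220,255)))
ys,xs=np.nonzero(m); C=cloud("wrist",d,np.c_[xs,ys],P); C=C[np.hypot(*(C[:,:2]-[.5185,.333]).T)<.09]
print("trivet z",np.median(C[:,2]),"n",len(C),"min/max dist",np.percentile(np.hypot(*(C[:,:2]-[.5185,.333]).T),[50,98]))
c=max(cv2.findContours(cv2.morphologyEx(m,cv2.MORPH_CLOSE,np.ones((7,7))),cv2.RETR_EXTERNAL,cv2.CHAIN_APPROX_NONE)[0],key=cv2.contourArea)[:,0]
p=plane("wrist",c,.006,P); r=np.hypot(*(p[:,:2]-[.5185,.333]).T); k=r>.055
e=p[k][:,:2]; A=np.c_[2*e,np.ones(len(e))]; s=np.linalg.lstsq(A,(e**2).sum(1),rcond=None)[0]; print("circle",s[:2],np.sqrt(s[2]+s[:2]@s[:2]),len(e))
go([.5185,.333,.0395],yaw=60)
E
```

```text
[0.51810844 0.33214082 0.14998034] [-1.79989289e+02  5.06583131e-02  5.99757107e+01] 0.01862262755298779 [ 32.7  13.2   8.2  85.1  -0.  152.7]
trivet z 0.007183388763224052 n 8452 min/max dist [0.04765544 0.06448623]
circle [0.51841954 0.3341385 ] 0.06343629581049608 262
shift [ 1.000e+00 -1.000e-01  1.105e+02] turn [-0.01  0.05 -0.02]
```

play_rows --increments '[[[1, 0, 30], [0, 0, 0], 1], [[1, 0, 65], [0, 0, 0], 1], [[1, 0, 92], [0, 0, 0], 1], [[1, 0, 103], [0, 0, 0], 1], [[1, 0, 107], [0, 0, 0], 1], [[1, 0, 109], [0, 0, 0], 1], [[1, 0, 110], [0, 0, 0], 1], [[1, 0, 110], [0, 0, 0], 1]]'

```text
time: 6.35
ee_pos: [0.5195, 0.3336, 0.0415]
tcp_rot: [180.0, -0.1, 60.0]
wrist_force: [0.7, 1.2, 0.1]
opening: 0.0193
grasp_force: 29.4
```

play_rows --increments '[[[0, 0, 1], [0, 0, 0], 1], [[0, 0, 2], [0, 0, 0], 1], [[0, 0, 2], [0, 0, 0], 1]]'

```text
time: 6.65
ee_pos: [0.5191, 0.3336, 0.039]
tcp_rot: [180.0, -0.1, 60.0]
wrist_force: [-1.1, -0.4, 4.0]
opening: 0.0189
grasp_force: 29.7
```

play_rows --increments '[[[0, 0, 0.5], [0, 0, 0], 1], [[0, 0, 0.5], [0, 0, 0], 1]]'

```text
time: 6.85
ee_pos: [0.5191, 0.3336, 0.039]
tcp_rot: [180.0, -0.1, 60.0]
wrist_force: [-1.8, 0.1, 7.6]
opening: 0.0191
grasp_force: 30.3
```

play_rows --increments '[[[0, 0, 0], [0, 0, 0], 0.7], [[0, 0, 0], [0, 0, 0], 0.6], [[0, 0, 0], [0, 0, 0], 0.4], [[0, 0, 0], [0, 0, 0], 0.2], [[0, 0, 0], [0, 0, 0], 0.2], [[0, 0, 0], [0, 0, 0], 0.2], [[0, 0, -15], [0, 0, 0], 0.1], [[0, 0, -50], [0, 0, 0], 0], [[0, 0, -100], [0, 0, 0], 0], [[0, 0, -130], [0, 0, 0], 0], [[0, 0, -130], [0, 0, 0], 0], [[0, 0, -130], [0, 0, 0], 0]]'

```text
time: 8.05
ee_pos: [0.5192, 0.3336, 0.1693]
tcp_rot: [179.9, -0.1, 60.0]
wrist_force: [0.6, 0.2, -0.4]
opening: 0.0854
grasp_force: 0.0
```

```bash
python3 lid.py 0.019 pics/w4.png; python3 -c "
from h import *
P=tool();go([.487,-.323,.16],yaw=45);go([.52,.05,.32],yaw=45)
im,d=camera('top');np.savez('top1.npz',im=im,d=d);im,d=camera('scene');np.savez('scene1.npz',im=im,d=d)
# camera estimate: white ring via bright mask near scene px
for n,c in (('top',(225,158)),('scene',(300,255))):
    s=np.load(n+'1.npz');im=s['im'];m=(im.min(2)>150).astype(np.uint8);k,l,st,ce=cv2.connectedComponentsWithStats(m)
    for i in range(1,k):
        if st[i,4]>15 and np.hypot(*(ce[i]-c))<40: print(n,ce[i],st[i],cloud(n,s['d'],[[st[i,0]+2,ce[i][1]],ce[i]]).round(3).tolist(), plane(n,[ce[i]],.105).round(4))
"
```

```text
tool [0.5192 0.3336 0.1693] z pct [0.0151 0.0162 0.0439 0.0457]
px [258. 182.] disc [519.7 332.5] [72.6 73. ]
knob pts 417 [0.5215 0.3359 0.0563]
shift [-584.1  300.8    7.8] turn [ 0.   -0.   14.98]
shift [-244.7  142.8 -152.2] turn [ 0.   -0.   14.98]
```

```bash
python3 - <<'E'
from h import *
o1,d1=rays("top",[[224,158]]);o2,d2=rays("scene",[[300.8,251.5]])
d1=d1[0]/np.linalg.norm(d1);d2=d2[0]/np.linalg.norm(d2)
t=np.linalg.lstsq(np.c_[d1,-d2],o2-o1,rcond=None)[0]; a=o1+t[0]*d1;b=o2+t[1]*d2; print("lens",a.round(4),b.round(4))
L=(a+b)/2
for n in("top","scene"):
    s=np.load(n+"1.npz"); h=s["d"]; g=np.mgrid[0:512,0:384].reshape(2,-1).T; C=cloud(n,h,g); k=(np.hypot(*(C[:,:2]-L[:2]).T)<.06)&(C[:,2]>.06)&(C[:,2]<.13); q=C[k]; print(n,k.sum(),q.mean(0).round(3))
    u,sv,v=np.linalg.svd(q-q.mean(0),full_matrices=False);print(v[2].round(3),sv.round(3))
H=np.array(calibration("wrist")["hand_eye"])
# put wrist camera looking at lens: tool yaw 45 pointing down; camera pos offset
Rm=R.from_euler('xyz',[180,0,45],degrees=True).as_matrix()
z=Rm@H[:3,2]; c=L+[-.03,0,0]-z*.24; p=c-Rm@H[:3,3]; print("tcp",p,"cam",c); go(p,Rm)
E
```

```text
lens [0.6758 0.0598 0.0987] [0.6758 0.0596 0.0987]
top 331 [0.675 0.056 0.102]
[-0.256  0.043  0.966] [0.447 0.308 0.144]
scene 707 [0.688 0.056 0.1  ]
[-0.016 -0.007  1.   ] [0.651 0.491 0.255]
tcp [0.64193461 0.05726288 0.20279172] cam [0.69648934 0.11096998 0.32758304]
shift [-177.   244.9  -36.2] turn [-0.04  0.11 14.98]
```

play_rows --increments '[[[-20, 25, -40], [0, 0, 3], 0], [[-177, 245, -40], [0, 0, 15], 0], [[-177, 245, -40], [0, 0, 15], 0], [[-177, 245, -40], [0, 0, 15], 0], [[-177, 245, -40], [0, 0, 15], 0], [[-177, 245, -40], [0, 0, 15], 0], [[-177, 245, -40], [0, 0, 15], 0], [[-177, 245, -40], [0, 0, 15], 0], [[-177, 245, -40], [0, 0, 15], 0], [[-177, 245, -40], [0, 0, 15], 0]]'

```text
time: 9.2
ee_pos: [0.6419, 0.0585, 0.2073]
tcp_rot: [-180.0, 0.0, 45.0]
wrist_force: [-0.3, 0.5, 0.7]
opening: 0.0851
grasp_force: 0.0
```

```bash
python3 - <<'E'
from h import *
P=tool(); im,d=camera("wrist"); np.savez("w5.npz",im=im,d=d,Rt=P[0],p=P[1]); cv2.imwrite("pics/w5.png",cv2.resize(im[:,:,::-1],(800,600),interpolation=cv2.INTER_CUBIC)); print(P[1])
E
```

```text
[0.64194758 0.05848075 0.20726561]
```

View pics/w5.png

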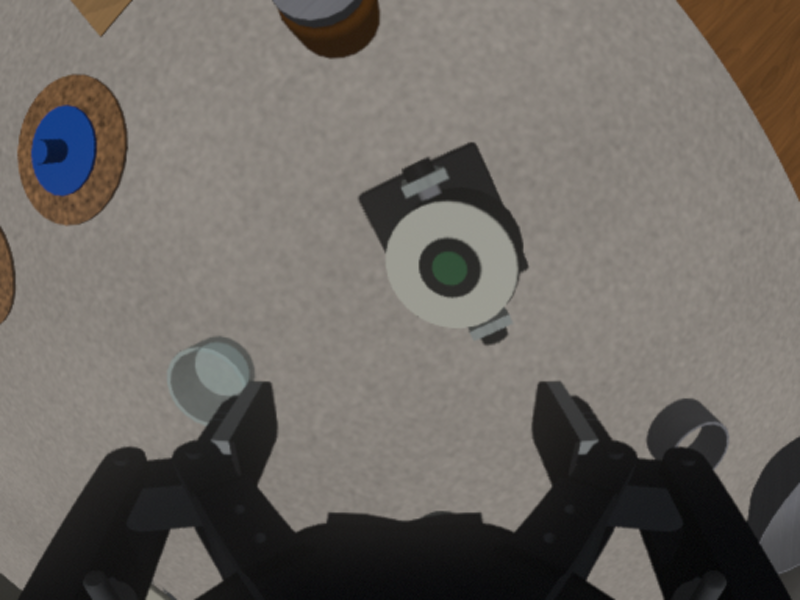

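The view shows the lid seated on the trivet (64,150). The camera ring is at (452,264) with the lens at (450,267), the cheeks at (425,182) and (490,326), and the base behind.

```bash
cat > cam.py <<'E'
from h import *
import sys
s=np.load(sys.argv[1]); im,d=s["im"],s["d"]; P=(s["Rt"],s["p"])
g=im.astype(int); sat=g.max(2)-g.min(2)
lab=((g.min(2)>115)).astype(np.uint8)
k,l,st,ce=cv2.connectedComponentsWithStats(lab); 
L0=np.array([.676,.060])
best=None
for i in range(1,k):
    if st[i,4]<300: continue
    C=cloud("wrist",d,[ce[i]],P)[0]
    ys,xs=np.nonzero(l==i);C=np.median(cloud("wrist",d,np.c_[xs,ys],P),0)
    if np.hypot(*(C[:2]-L0))<.04 and C[2]>.07: best=i; print("ring",st[i],ce[i],C.round(4))
m=(l==best).astype(np.uint8)
ys,xs=np.nonzero(cv2.erode(m,np.ones((5,5)))); C=cloud("wrist",d,np.c_[xs,ys],P)
for _ in range(3):
    q=C.mean(0); v=np.linalg.svd(C-q,full_matrices=False)[2][2]; v*=np.sign(v[2]); r=(C-q)@v; C=C[abs(r)<2.5*r.std()+1e-4]
print("normal",v.round(4),"tilt",np.arccos(v[2]),"az(deg from -x)",np.degrees(np.arctan2(-v[1],-v[0])),"rms",r.std())
cs,hi=cv2.findContours(m,cv2.RETR_CCOMP,cv2.CHAIN_APPROX_NONE)
e1=np.cross([0,1,0],v);e1/=np.linalg.norm(e1);e2=np.cross(v,e1)
for c in cs:
    if len(c)<30: continue
    o,dd=rays("wrist",c[:,0],P); X=o+dd*(((q-o)@v)/(dd@v))[:,None]; ab=np.c_[(X-q)@e1,(X-q)@e2]*1000
    e=cv2.fitEllipse(ab.astype(np.float32)); ctr=q+(e[0][0]*e1+e[0][1]*e2)/1000; print("circle dia",np.round(e[1],1),"ctr",ctr.round(4),"px",c[:,0].mean(0).round(1))
hs=cv2.cvtColor(im,cv2.COLOR_RGB2HSV)
E
python3 cam.py w5.npz
python3 - <<'E'
from h import *
s=np.load("w5.npz");P=(s["Rt"],s["p"])
c=cloud("wrist",s["d"],np.array([[425,182],[490,326]])/1.5625,P); print(c.round(4)); v=c[0]-c[1]; print("cheek az",np.degrees(np.arctan2(-v[0],v[1])))
b=plane("wrist",np.array([[360,197],[474,143],[527,268]])/1.5625,.012,P); print(b.round(4)); v=b[1]-b[0];print(np.linalg.norm(v),np.degrees(np.arctan2(v[1],v[0]))); v=b[2]-b[1];print(np.linalg.norm(v),np.degrees(np.arctan2(-v[0],-v[1]))); print("ctr",(b[0]+b[2])/2)
E
```

```text
[[0.6961 0.0966 0.0963]
 [0.6676 0.016  0.0961]]
cheek az -19.470542401653166
[[ 0.657   0.1151  0.012 ]
 [ 0.739   0.087   0.012 ]
 [ 0.7064 -0.0044  0.012 ]]
0.08662182106039958 -18.938053253438298
0.09704617479298208 19.58328011726618
ctr [0.68172327 0.05535133 0.012     ]cam.py:17: RuntimeWarning: Mean of empty slice.
  q=C.mean(0); v=np.linalg.svd(C-q,full_matrices=False)[2][2]; v*=np.sign(v[2]); r=(C-q)@v; C=C[abs(r)<2.5*r.std()+1e-4]
  ret = um.true_divide(
Traceback (most recent call last):
  File "cam.py", line 17, in <module>
    q=C.mean(0); v=np.linalg.svd(C-q,full_matrices=False)[2][2]; v*=np.sign(v[2]); r=(C-q)@v; C=C[abs(r)<2.5*r.std()+1e-4]
                   ~~~~~~~~~~~~~~~~~~~~~~~~~~~~~~~~~~~~~~~~~^^^
IndexError: index 2 is out of bounds for axis 0 with size 0
```

```bash
sed -i 's/g.min(2)>115/g[:,:,:2].min(2)>146/' cam.py; python3 cam.py w5.npz; python3 -c "
import numpy as np
im=np.load('w5.npz')['im'];print(im[190,270],im[169,265],im[200,200],im[180,330])"
```

```text
ring [ 247  130   83   80 3867] [288.58417378 169.00930954] [0.6781 0.0598 0.1074]
normal [-0.3105  0.1076  0.9445] tilt 0.33478020576150075 az(deg from -x) -19.108256488157867 rms 0.0005907701154429306
circle dia [65.9 66.4] ctr [0.6748 0.0583 0.1065] px [288.4 169.5]
circle dia [34.  34.6] ctr [0.6749 0.0583 0.1065] px [287.6 170.9]
[154 154 145] [154 154 144] [139 133 127] [113 113 107]
```

```bash
python3 -c "
from h import *
go([.487,-.323,.16],yaw=45)"
```

```text
shift [-379.6  159.9   47.6] turn [-0.03  0.02  0.06]
```

play_rows --increments '[[[-20, 8, 0], [0, 0, 0], 0], [[-60, 25, 0], [0, 0, 0], 0], [[-100, 42, 0], [0, 0, 0], 0], [[-380, 160, 48], [0, 0, 0], 0], [[-380, 160, 48], [0, 0, 0], 0], [[-380, 160, 48], [0, 0, 0], 0], [[-380, 160, 48], [0, 0, 0], 0], [[-380, 160, 48], [0, 0, 0], 0], [[-380, 160, 48], [0, 0, 0], 0], [[-380, 160, 48], [0, 0, 0], 0], [[-380, 160, 48], [0, 0, 0], 0], [[-380, 160, 48], [0, 0, 0], 0], [[-380, 160, 48], [0, 0, 0], 0]]'

```text
time: 10.55
ee_pos: [0.4877, -0.3228, 0.1603]
tcp_rot: [180.0, -0.0, 45.1]
wrist_force: [-0.1, -0.2, 0.7]
opening: 0.0855
grasp_force: 0.0
```

```bash
python3 - <<'E'
from h import *
P=tool(); im,d=camera("wrist"); np.savez("w6.npz",im=im,d=d,Rt=P[0],p=P[1]); cv2.imwrite("pics/w6.png",im[:,:,::-1]); print(P[1])
g=np.mgrid[0:512,0:384].reshape(2,-1).T; C=cloud("wrist",d,g,P)
k=(np.hypot(*(C[:,:2]-[.487,-.323]).T)<.042)&(C[:,2]>.026)&(C[:,2]<.034); q=C[k]; print(k.sum(),q.mean(0).round(4),np.ptp(q,axis=0).round(4))
c=(q[:,:2]*1000).astype(np.float32); print(cv2.minEnclosingCircle(c)); A=np.c_[2*c,np.ones(len(c))]; s=np.linalg.lstsq(A,(c**2).sum(1),rcond=None)[0]; print(s[:2],np.sqrt(s[2]+s[:2]@s[:2]))
E
```

```text
[ 0.48767733 -0.32275012  0.16025139]
803 [ 0.487  -0.3233  0.0305] [0.0565 0.0571 0.0069]
((487.1665344238281, -323.21771240234375), 28.70429801940918)
[ 487.3399234  -322.80332239] 26.33140734674616
```

View pics/w6.png

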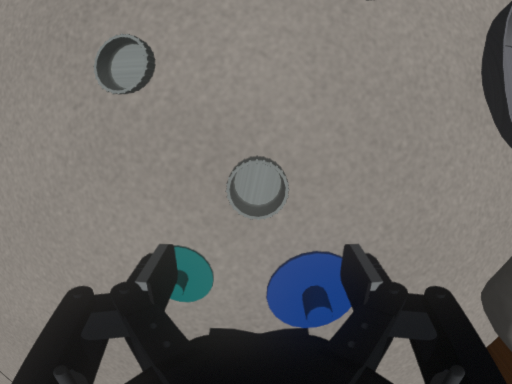

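The uncovered mould is at (258,186), circle centre (487,-323) mm, 57 mm across and 30 mm high. It is centred under the tool with clear room for both fingers.

play_rows --increments '[[[0, 0, 40], [0, 0, 0], 0], [[0, 0, 80], [0, 0, 0], 0], [[0, 0, 115], [0, 0, 0], 0], [[0, 0, 130], [0, 0, 0], 0], [[0, 0, 137], [0, 0, 0], 0], [[0, 0, 137], [0, 0, 0], 0], [[0, 0, 137], [0, 0, 0], 0.15], [[0, 0, 137], [0, 0, 0], 0.3], [[0, 0, 137], [0, 0, 0], 0.5], [[0, 0, 137], [0, 0, 0], 0.7], [[0, 0, 137], [0, 0, 0], 1], [[0, 0, 137], [0, 0, 0], 1], [[0, 0, 137], [0, 0, 0], 1]]' --grip_force 30

```text
time: 11.9
ee_pos: [0.4876, -0.3248, 0.0249]
tcp_rot: [179.8, -0.0, 45.0]
wrist_force: [-1.1, 1.6, 7.5]
opening: 0.055
grasp_force: 31.3
```

play_rows --increments '[[[0, 0, -5], [0, 0, 0], 1], [[0, 0, -20], [0, 0, 0], 1], [[0, 0, -55], [0, 0, 0], 1], [[0, 0, -100], [0, 0, 0], 1], [[0, 0, -150], [0, 0, 0], 1], [[0, 0, -200], [0, 0, 0], 1], [[0, 0, -240], [0, 0, 0], 1], [[0, 0, -255], [0, 0, 0], 1], [[0, 0, -255], [0, 0, 0], 1], [[0, 0, -255], [0, 0, 0], 1]]'

```text
time: 12.9
ee_pos: [0.4867, -0.3243, 0.2777]
tcp_rot: [180.0, -0.0, 45.0]
wrist_force: [-0.1, 0.4, -0.5]
opening: 0.0553
grasp_force: 31.9
```

```bash
cat > fin.py <<'E'
from h import *
import sys
L=np.array([.6748,.0582,.1060]); a=np.array([-.3105,.1076,.9445]); a/=np.linalg.norm(a)
off=float(sys.argv[1]) if len(sys.argv)>1 else .0245
Rt,p=tool(); z=Rt[:,2]; R0=R.from_euler('xyz',[180,0,45],degrees=True).as_matrix() if len(sys.argv)<3 else Rt
w=np.cross(R0[:,2],-a); w=w/np.linalg.norm(w)*np.arccos(np.clip(R0[:,2]@-a,-1,1)); Rm=R.from_rotvec(w).as_matrix()@R0
F=L+.15*a; go(F+off*a,Rm); print("F",F,"tilt err deg",np.degrees(np.arccos(z@-a)),"focus err mm (tool)",((p-off*a-F)@Rt*1000).round(2))
o=telemetry.get_obs(); print(o["q"].round(1),o["opening"],o["wrist_force"].round(1))
E
python3 fin.py; python3 - <<'E'
from h import *
P=tool(); im,d=camera("wrist"); np.savez("w7.npz",im=im,d=d,Rt=P[0],p=P[1]); cv2.imwrite("pics/w7.png",im[:,:,::-1])
E
```

```text
shift [ 378.3 -189.2    6.9] turn [-17.25   8.38  -0.02]
F [0.62822659 0.07433945 0.24767016] tilt err deg 19.172521707770176 focus err mm (tool) [-378.35  189.2    -6.89]
[-33.7  10.6  19.5  98.8  -0.  101.3] 0.05525305584452869 [-0.1  0.4 -0.5]
```

View pics/w7.png

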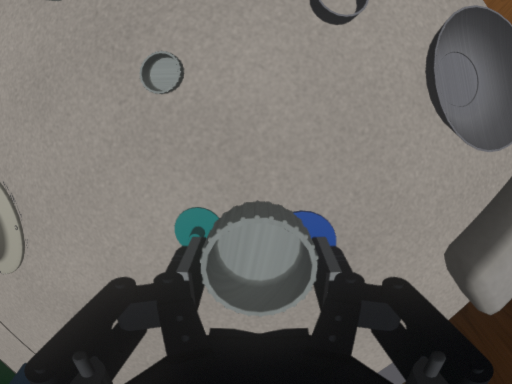

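The mould is held at (258,257) between the fingers and looks square. I'll measure its pose in the tool frame, using the inner floor and rim from depth.

```bash
python3 - <<'E'
from h import *
s=np.load("w7.npz");P=(s["Rt"],s["p"]);g=np.mgrid[150:370,170:330].reshape(2,-1).T
g=np.mgrid[180:340,180:330].reshape(2,-1).T
C=(cloud("wrist",s["d"],g,P)-P[1])@P[0]*1000
k=(np.hypot(C[:,0],C[:,1])<22)&(C[:,2]>8)&(C[:,2]<32); q=C[k]
md=np.median(q[:,2]); q=q[abs(q[:,2]-md)<1.5]; c=q.mean(0); v=np.linalg.svd(q-c,full_matrices=False)[2][2]; v*=np.sign(v[2]); print("floor n",len(q),c.round(2),"normal",v.round(4))
k=(abs(C[:,2]+5)<1.5)&(np.hypot(C[:,0],C[:,1])<31)&(abs(C[:,1])<25); q=C[k]; A=np.c_[2*q[:,:2],np.ones(len(q))]; r=np.linalg.lstsq(A,(q[:,:2]**2).sum(1),rcond=None)[0]; print("rim",len(q),r[:2],np.sqrt(r[2]+r[:2]@r[:2]),cv2.minEnclosingCircle(q[:,:2].astype(np.float32)))
k=(np.hypot(C[:,0],C[:,1])<31)&(C[:,2]<0)&(abs(C[:,1])<22);print(np.percentile(C[k][:,2],[1,5,10]))
E
```

```text
floor n 3491 [-2.82  0.08 20.72] normal [-9.0e-04 -1.4e-03  1.0e+00]
rim 1685 [1.3601379  0.96987805] 26.165899680160503 ((0.8752860426902771, 1.127955436706543), 28.806034088134766)
[-63.26593798 -61.87029081 -60.0328424 ]
```

```bash
sed -i 's/^F=L+.15\*a; go(F+off\*a,Rm)/F=L+.15*a; go(F-Rm@[.001,.0005,off],Rm)/; s/((p-off\*a-F)@Rt/((p+Rt@[.001,.0005,off]-F)@Rt/' fin.py; python3 fin.py .0243
```

```text
shift [ 377.4 -189.3    6.6] turn [-17.34   8.4   -0.02]
F [0.62822659 0.07433945 0.24767016] tilt err deg 19.263648559711665 focus err mm (tool) [-380.91  182.14   -4.93]
[-33.7  10.7  19.4  98.8  -0.  101.3] 0.054862777656552085 [-0.4 -0.3  0. ]
```

play_rows --increments '[[[15, -7, 0], [0, 0, 0], 1], [[40, -20, 0], [-1, 0.5, 0], 1], [[70, -35, 1], [-2.5, 1.2, 0], 1], [[102, -51, 2], [-4, 2, 0], 1], [[134, -67, 2], [-6, 2.9, 0], 1], [[166, -83, 3], [-7.5, 3.6, 0], 1], [[198, -99, 3], [-9, 4.4, 0], 1], [[230, -115, 4], [-11, 5.3, 0], 1], [[262, -131, 5], [-13, 6.3, 0], 1], [[294, -147, 5], [-14.5, 7, 0], 1], [[322, -161, 6], [-15.7, 7.6, 0], 1], [[346, -173, 6], [-16.6, 8, 0], 1], [[364, -182, 6.5], [-17.1, 8.3, 0], 1], [[374, -187.5, 6.6], [-17.3, 8.4, 0], 1], [[377.4, -189.3, 6.6], [-17.34, 8.4, 0], 1], [[377.4, -189.3, 6.6], [-17.34, 8.4, 0], 1], [[377.4, -189.3, 6.6], [-17.34, 8.4, 0], 1]]'

```text
time: 14.65
ee_pos: [0.6197, 0.0758, 0.2711]
tcp_rot: [162.5, -8.3, 46.2]
wrist_force: [0.5, -0.3, -0.3]
opening: 0.0553
grasp_force: 31.9
```

```bash
python3 fin.py .0243 1; python3 - <<'E'
from h import *
P=tool(); im,d=camera("wrist"); np.savez("w8.npz",im=im,d=d,Rt=P[0],p=P[1]); 
im2,d2=camera("scene"); np.savez("scene2.npz",im=im2,d=d2)
t=cv2.resize(im2[140:320,200:440,::-1],(533,400),interpolation=cv2.INTER_CUBIC); w=cv2.resize(im[:,:,::-1],(267,200)); w=np.vstack([w,np.zeros_like(w)]); cv2.imwrite("pics/f8.png",np.hstack([t,w]))
g=np.mgrid[180:340,180:330].reshape(2,-1).T
C=(cloud("wrist",d,g,P)-P[1])@P[0]*1000
k=(np.hypot(C[:,0],C[:,1])<22)&(C[:,2]>8)&(C[:,2]<32); q=C[k]
md=np.median(q[:,2]); q=q[abs(q[:,2]-md)<1.5]; c=q.mean(0); v=np.linalg.svd(q-c,full_matrices=False)[2][2]; print("floor",c.round(2),v.round(4))
E
```

```text
shift [ 0.4 -0.8  0.6] turn [0.08 0.01 0.  ]
F [0.62822659 0.07433945 0.24767016] tilt err deg 0.07809353725125055 focus err mm (tool) [-0.45  0.87 -0.64]
[ 11.   -1.2   3.8  78.1  -9.6 144.7] 0.05525252562105502 [ 0.5 -0.3 -0.3]
floor [-2.71  0.22 21.  ] [ 6.0e-04  4.2e-03 -1.0e+00]
```

View pics/f8.png

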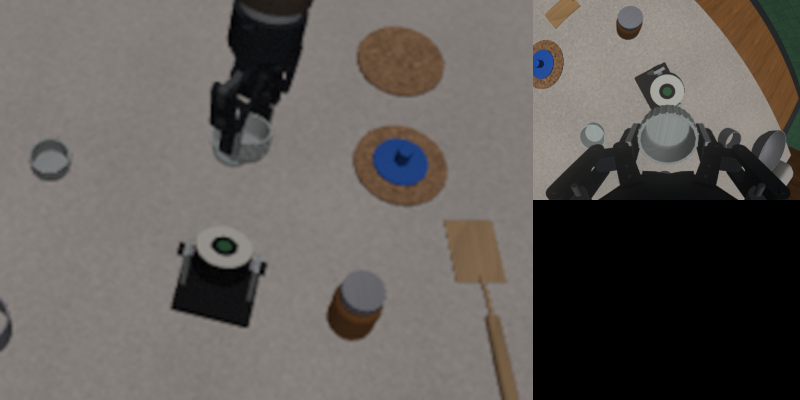

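The picture shows the mould held tilted over the camera lens (222,243), the lid on the trivet (402,160), and the other objects in place. I'll cross-check the lens position from this second viewpoint.

```bash
sed -i 's/g\[:,:,:2\].min(2)>146/g[:,:,:2].min(2)>float(sys.argv[2])/' cam.py; for t in 144 148; do python3 cam.py w8.npz $t; done; python3 - <<'E'
from h import *
a=np.array([-.3105,.1076,.9445]);q=np.array([.6748,.0582,.106])
for n,f in(("top","top1.npz"),("scene","scene1.npz")):
    im=np.load(f)["im"]; o,_=rays(n,[[0,0]])
    c=calibration(n); fl=K(n)[1]; uv=cv2.projectPoints(q[None],np.array(c["rvec"]),np.array(c["tvec"]),np.array([[fl,0,c["cx"]],[0,fl,c["cy"]],[0,0,1]]),None)[0].ravel(); u,v=uv.astype(int)
    w=im[v-20:v+20,u-20:u+20]; m=(w[:,:,:2].min(2)>np.percentile(w[:,:,0],60)+22).astype(np.uint8)
    for b in (cv2.findContours(m,cv2.RETR_EXTERNAL,cv2.CHAIN_APPROX_NONE)[0]):
        if cv2.contourArea(b)<60: continue
        o,dd=rays(n,b[:,0]+[u-20,v-20]); X=o+dd*(((q-o)@a)/(dd@a))[:,None]; e=cv2.fitEllipse((X[:,:2]*1000).astype(np.float32)); print(n,"ring ctr on plane",e[0],e[1])
E
```

```text
ring [ 225  144   65   59 2286] [257.04724409 172.97506562] [0.6777 0.0609 0.1075]
normal [-0.309   0.1083  0.9449] tilt 0.33356684995263297 az(deg from -x) -19.32280059880911 rms 0.0006536066157607299
circle dia [62.8 67.1] ctr [0.6759 0.0592 0.1068] px [257.2 174. ]
circle dia [33.6 34.1] ctr [0.6751 0.0586 0.1066] px [256.8 174.8]cam.py:17: RuntimeWarning: Mean of empty slice.
  q=C.mean(0); v=np.linalg.svd(C-q,full_matrices=False)[2][2]; v*=np.sign(v[2]); r=(C-q)@v; C=C[abs(r)<2.5*r.std()+1e-4]
  ret = um.true_divide(
Traceback (most recent call last):
  File "cam.py", line 17, in <module>
    q=C.mean(0); v=np.linalg.svd(C-q,full_matrices=False)[2][2]; v*=np.sign(v[2]); r=(C-q)@v; C=C[abs(r)<2.5*r.std()+1e-4]
                   ~~~~~~~~~~~~~~~~~~~~~~~~~~~~~~~~~~~~~~~~~^^^
IndexError: index 2 is out of bounds for axis 0 with size 0
```

Both views agree on the lens to within 1 mm and on the axis to within 0.2°. I'll make the last small correction and settle.

play_rows --increments '[[[0.5, -0.6, 0.4], [0.08, 0, 0], 1], [[0.5, -0.6, 0.4], [0.08, 0, 0], 1], [[0.5, -0.6, 0.4], [0.08, 0, 0], 1], [[0.5, -0.6, 0.4], [0.08, 0, 0], 1], [[0.5, -0.6, 0.4], [0.08, 0, 0], 1], [[0.5, -0.6, 0.4], [0.08, 0, 0], 1]]'

```text
time: 15.35
ee_pos: [0.62, 0.0771, 0.2707]
tcp_rot: [162.6, -8.3, 46.3]
wrist_force: [-0.3, -1.1, -0.6]
opening: 0.0552
grasp_force: 31.9
```

```bash
python3 fin.py .0243 1; python3 -c "
from h import *
print(abs(telemetry.get_obs()['qd']).max()); print(workorder.job_done())"
```

```text
shift [-0.6  0.1  0.3] turn [ 0.   -0.02  0.  ]
F [0.62822659 0.07433945 0.24767016] tilt err deg 0.01828392514863489 focus err mm (tool) [ 0.65 -0.07 -0.31]
[ 11.1  -1.1   3.8  78.1  -9.5 144.7] 0.05516501454285965 [-0.3 -1.1 -0.6]
0.10185630075739388
the job is handed in; nothing more can be done
None
```

I handed the job in at about 15 s on the robot's clock: the lid is on the far trivet, knob up, and the mould is held motionless, within about 1 mm of the measured focus point (itself good to roughly 2 mm) and square to the lens.

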